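# Tighten the filter retaining ring of a nail-desk dust collector with a two-pin spanner

## Task

The filter of the dust collector on the nail desk is loose: take the two-pin spanner from its round stand, feel both of its pins fully into the two holes of the aluminium retaining ring, and only then turn the ring clockwise (seen from above) until it comes up against its stop. Press gently throughout, finally put the spanner back upright on its stand with the pins down inside it, let go, and leave the polish bottles and the buffer block where they are.

Things in the scene. Friction and masses are not known exactly. Their poses are not given: they have to be found in the camera images.
- spanner: Two-pin spanner, steel with a black rubber grip on top, about 0.22 kg. Origin: centre of the underside of its cross bar, midway between the pins; z up along the grip. Bar 88 mm (x) by 24 mm (y), 8 mm thick. The two pins point down (-z) at x = +32 and -32 mm: 6 mm diameter, 9 mm long, tips tapered. Half a turn about z gives the same tool.
- spanner_grip (a point): Point to grip on the spanner, 50 mm above its origin, axes as the spanner's. The grip is an upright block, 20 to 72 mm above the origin, 30 mm along x and 22 mm along y; take it across the 22 mm (fingers closing along y), so that its flats carry the turning.
- stand_top (a point): Centre of the top rim of the spanner's stand, an open round grey cup fixed to the desk: 104 mm outside, 78 mm inside, rim 22 mm above the desk. The spanner rests with its bar across the rim and its pins inside the cup, any way round: its origin then lies at this point (about 3 mm play sideways).
- dust_unit: Dust collector, a white plastic box 240 mm (x) by 220 mm (y) by 70 mm high, fixed to the desk; origin at the centre of its underside, z up; a grey wrist pad lies along the -x side of its top. In the middle of the top the aluminium retaining ring sits round a dark filter.
- ring_center (a point): Centre of the retaining ring's top face, 74 mm above the desk, axes as the dust collector's (it does not turn with the ring). Ring 84 mm outside, 44 mm inside, 8 mm thick; two through holes, 8.6 mm diameter, opposite each other at 32 mm radius. Where the holes point is not measured: their line lies 0 to 1.45 rad counterclockwise of the dust collector's x axis (from above); see or feel for it.
- gasket (a joint): Height of the ring on its springy gasket, m: 0 at rest, -0.004 pressed fully down. The ring sinks about 0.5 mm per newton pressed on it, 4 mm at about 9 N. Pins pressed on it with 3 to 5 N slide over it without turning it; over the holes the ring springs up round them and the force falls. Pins fully in: the bar lies on the ring, the spanner's origin at ring_center or up to 4 mm lower.
- ring_lock (a joint): Turning of the retaining ring, rad, clockwise seen from above: loose at the start, 0 to 0.08; tight at its stop at 0.55. The holes turn with it, but it does not tell where they point at the start. Friction of about 0.25 N m holds it where it is left. The pins can turn about 0.12 rad further per N m by elastic give; past the stop the torque climbs so: stop at about 0.4 N m.
- polish_a: Nail polish bottle with a rose body and black cap, 34 mm diameter, 68 mm high, standing on the desk; origin at the centre of its underside. Not to be disturbed.
- polish_b: Nail polish bottle with a grey-blue body and black cap, 34 mm diameter, 68 mm high, standing on the desk; origin at the centre of its underside. Not to be disturbed.
- buffer: Pale lilac nail buffer block 95 mm (x) by 26 by 22 mm high, lying on the desk; origin at the centre of its underside. Not to be disturbed.
Not all that is in view belongs to the job. Several things look just like the part that bears stand_top: the one meant starts farthest from the robot's base.

How it is judged:
On the way, in this order (a step that is already met when the one before it is completed fails the run):
1. both pins are seated in the holes of the ring (at least 6 mm deep, tool on the ring's axis) before the ring has been turned (z of spanner in the frame of ring_center between -0.008 and 0.003 m and horizontal distance between spanner and ring_center below 0.004 m and angle between spanner's own z axis and vertical below 0.12 rad and value of joint ring_lock below 0.18 rad), for 0.2 s.
2. the ring is turned to its stop with the pins in its holes (z of spanner in the frame of ring_center between -0.008 and 0.003 m and horizontal distance between spanner and ring_center below 0.004 m and angle between spanner's own z axis and vertical below 0.12 rad and value of joint ring_lock above 0.47 rad), for 0.1 s.
At the end, for the whole second after the job is handed in: The ring has been turned clockwise to within 0.08 rad of its stop (joint above 0.47), and the spanner rests upright (within 0.08 rad) on its stand, its origin within 8 mm of the centre of the rim, released and at rest (value of joint ring_lock above 0.47 rad and distance between spanner and stand_top below 0.008 m and angle between spanner's own z axis and vertical below 0.08 rad and linear speed of spanner below 0.02 m/s); the robot touches nothing.
It fails at once if the spanner presses on the dust collector or its ring with more than 20 N (contact force between spanner and dust_unit above 20 N).
It fails at once if the ring is turned while the pins are not in its holes (velocity of joint ring_lock above 0.1 rad/s and value of joint ring_lock between 0.18 and 0.45 rad and z of spanner in the frame of ring_center above 0.0045 m).
It fails at once if the hand turns or presses the dust collector itself (contact force between any of the fingers, the arm and dust_unit above 3 N).
It fails at once if a polish bottle or the buffer block is moved by more than 20 mm (distance of any of polish_a, polish_b, buffer from where it was at the start of the episode above 0.02 m).
It also fails if it takes over 72 s, if anything falls off the work surface, if the arm or the gripper's body presses on something with over 40 N, if the wrist force passes 120 N, or if a joint passes its speed limit or range.

## Robot

A 6-joint arm with a two-finger parallel gripper is mounted at the origin on the work surface. World frame = base frame: x ahead of the robot, y to its left, z up, the work surface at z = 0. Lengths are in m, angles in rad, forces in N, time in s.
With the tool pointing down it reaches from about 0.425 to 0.95 m from the base axis. Payload 3.5 kg.
Tool frame: the origin (TCP) lies at the very end of the fingers, on their centre line; the grasp point (between the pads) lies 19 mm behind it; z points along the fingers, y is the direction in which the jaws open and shut (so a half turn about z gives the same grasp; the last joint's range is limited). The gripper opens to 85 mm and grips with 20 to 120 N. Pads are 22 mm wide; open, the fingers measure 114 mm over their backs; the gripper's body (76 mm by 85 mm) begins 54 mm behind the grasp point. The pads swing forward as they close: fully open they stand 13 mm farther back than shut.
Start: joints at [-1.488, 0.286, 1.577, -0, 1.279, -0.15], TCP at [0.156, -0.657, 0.231] pointing down, gripper open.
Joint ranges: [-2.77, 2.77], [-0.9, 2.22], [0.21, 2.48], [-1.53, 4.67], [0.24, 2.81], [-2.84, 2.84]. Speed limits (rad/s): [2.79, 2.79, 3.14, 3.14, 3.14, 3.14].

## Interface

Orientations are given as a unit quaternion [x, y, z, w].
In Python, from rig import ctrl, eyes gives the robot as it stands.
- The arm moves only by the tool jog_arm, never from a script. Its argument "increments" is a list that holds one entry, the list of rows, each a list of 7 numbers: the shift along the tool's x, y, z in m, then the turn, a rotation vector about the tool's x, y, z in rad, then the opening, from 0 (shut) to 1 (fully open). A call has 1 to 12 rows; each row is the pose to reach, as a shift and turn from the pose measured when the call began, along the tool's axes at that moment; what a row does not reach only later rows make up. A row lasts 1/12 s, in which the tool goes at most 41.7 mm and 7.16 degrees, less where a joint would pass 70% of its speed; a pose out of reach is approached as far as the arm can. A call with a gripper value outside its range is refused whole. The fingers move at their own pace and stop on an object; the grip force is fixed at half the most. Time passes only in rows, so rows that repeat a pose let the fingers close. It gives the time, the measured TCP pose, the force and the opening at its end, in the units of the state.
- ctrl.sense(): the state, without advancing time (a new reading comes with each control period).
- eyes.capture(name): name is "scene" or "side" or "wrist"; returns (picture, depth): 480x640x3 uint8, red, green, blue; 480x640 float32, m along the optical axis (not along the pixel's ray), 0 where there is no reading.
- eyes.camera_model(name): a dict with "mtx" (3x3 intrinsics, pixels), "R" (3x3) and "t" (3): a world point X has camera coordinates R X + t. Camera axes: x right, y down, z forward; pixel columns grow to the right and rows downward; lengths in m; the calibration is good to about 2 mm. A picture is of the moment at which its call begins: read the wrist's pose just before it. camera_model takes no time and is no camera call; for the wrist camera it gives the pose at the moment of the call.
- ctrl.hand_in(): hands the job in, once; it reports no verdict.
The state is a dict: "clock": time; "joint_pos": joint angles; "qvel": joint speeds; "effort": joint torques, N m; "tcp_pos": TCP position; "tool_rot": TCP orientation; "contact_force": force on the tool from outside, world axes, zero at the start; "torque": the same for the moment, N m; "grip_width": opening from 0.0 (shut) to 1.0 (fully open).
Only numpy, scipy, OpenCV 4.12 (cv2) and the standard library are available. Lean on these libraries where they do the work, as an engineer would, in place of code of your own. Each camera call takes 0.05 s, during which the arm holds its last target.

## Working session

There is one attempt and no reset: what is moved stays moved. The work goes in short steps, Python scripts to look and compute and a tool call to move; the robot and the scene stay as the last step left them, time stands still between calls to the robot, and variables do not carry over. Pictures are saved under pics/ and viewed, and the job is handed in when it is done.

Besides the shell and the picture viewer there is one more tool, called as a command line: name --argument value ..., lists and objects as JSON in quotes. jog_arm: Moves the arm, as the interface text tells. Its arguments: {"type":"object","properties":{"increments":{"type":"array","items":{"type":"array","items":{"type":"array","items":{"type":"number"}}}}},"required":["increments"]}

```bash
ls; mkdir -p pics; python3 - <<'E'
from rig import ctrl, eyes
import cv2, numpy as np
s=ctrl.sense(); print(s)
for n in ["scene","side","wrist"]:
    m=eyes.camera_model(n); im,d=eyes.capture(n)
    np.savez(f"pics/{n}0.npz",im=im,d=d,**m)
    cv2.imwrite(f"pics/{n}0.png",im[:,:,::-1]); print(n,m)
E
```

```text
pics
{'clock': 0.0, 'joint_pos': array([-1.48800697e+00,  2.87169434e-01,  1.57819674e+00, -1.50570949e-05,
        1.27860655e+00, -1.49977667e-01]), 'qvel': array([ 0.00154091, -0.00093342, -0.00037955,  0.00091048,  0.00096446,
        0.00161956]), 'effort': array([-4.73845228e-05, -4.05980551e+01, -2.92624623e+01, -1.67454859e-04,
        5.86918672e-03, -1.71398202e-06]), 'tcp_pos': array([ 0.15568688, -0.65611416,  0.22993399]), 'tool_rot': array([ 9.93234124e-01,  1.16123031e-01,  3.27679609e-05, -1.18960737e-03]), 'contact_force': array([-0.02234774,  0.46443451,  0.10514311]), 'torque': array([-0.0112358 , -0.02583678,  0.01792458]), 'grip_width': 1.0011981544441044}
scene {'mtx': array([[474.57250031,   0.        , 324.9488465 ],
       [  0.        , 474.57250031, 245.30730803],
       [  0.        ,   0.        ,   1.        ]]), 'R': array([[ 0.76106597,  0.64860058, -0.00979209],
       [ 0.37386508, -0.45092829, -0.81048663],
       [-0.53009763,  0.61317287, -0.58567528]]), 't': array([-0.42801517, -0.04565138,  1.27995563])}
side {'mtx': array([[459.40611476,   0.        , 320.04071157],
       [  0.        , 459.40611476, 244.88038936],
       [  0.        ,   0.        ,   1.        ]]), 'R': array([[-0.92933533, -0.36903126, -0.01231942],
       [-0.17591605,  0.47185258, -0.86394947],
       [ 0.32463731, -0.80073158, -0.5034278 ]]), 't': array([0.51010899, 0.09332833, 0.98919843])}
wrist {'mtx': array([[365.84334529,   0.        , 321.23707162],
       [  0.        , 365.84334529, 246.31257054],
       [  0.        ,   0.        ,   1.        ]]), 'R': array([[ 0.23096292, -0.97295883, -0.00269161],
       [-0.9251028 , -0.22045804,  0.3091651 ],
       [-0.30139831, -0.06891566, -0.95100457]]), 't': array([-0.67365855, -0.04020132,  0.38165187])}
```

View pics/scene0.png

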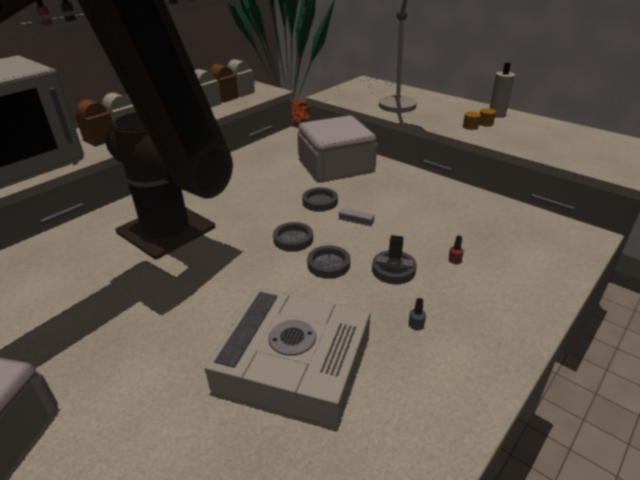

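View pics/side0.png

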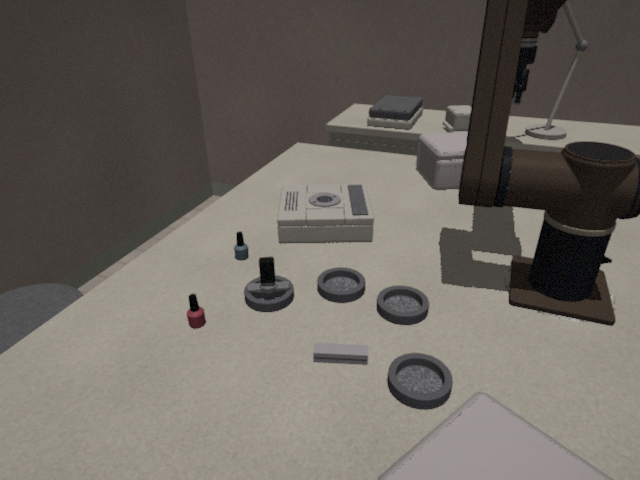

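View pics/wrist0.png

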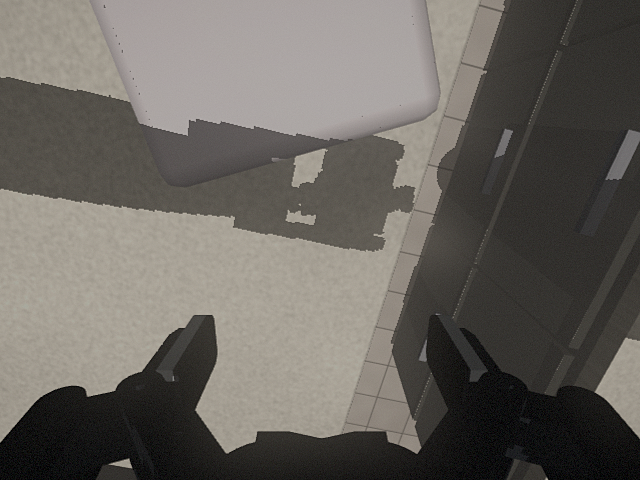

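The scene camera shows four look-alike grey cups at (320,199), (293,236), (329,261) and (395,266), the last with the spanner in it. The dust unit is at (292,337), the bottles at (456,250) and (417,315), and the buffer at (357,216). Next I'll measure them.

```bash
cat > h.py <<'E'
import numpy as np, cv2
def load(n): 
    z=np.load(f"pics/{n}.npz"); return {k:z[k] for k in z}
def cloud(f):
    d=f['d']; v,u=np.mgrid[:480,:640]; K=f['mtx']
    c=np.stack([(u-K[0,2])/K[0,0]*d,(v-K[1,2])/K[1,1]*d,d],-1)
    W=(c-f['t'])@f['R']; W[d<=0]=np.nan; return W
def onplane(f,u,v,z):
    K=f['mtx']; r=f['R'].T@np.array([(u-K[0,2])/K[0,0],(v-K[1,2])/K[1,1],1]); o=-f['R'].T@f['t']
    return o+r*(z-o[2])/r[2]
def proj(f,P):
    c=np.atleast_2d(P)@f['R'].T+f['t']; K=f['mtx']; return np.stack([c[:,0]/c[:,2]*K[0,0]+K[0,2],c[:,1]/c[:,2]*K[1,1]+K[1,2]],-1)
E
python3 - <<'E'
from h import *
A=load("scene0");B=load("side0")
W=cloud(A);V=cloud(B)
for n,f,c,pts in [("scene",A,W,dict(c1=(320,199),c2=(293,236),c3=(329,261),c4=(395,266),unit=(292,337),rose=(458,240),blue=(418,303),buf=(357,216),grip=(396,240))),("side",B,V,dict(c1=(420,380),c2=(402,303),c3=(341,284),c4=(269,292),unit=(324,200),rose=(194,300),blue=(240,238),buf=(341,350),grip=(267,262)))]:
    for k,(u,v) in pts.items():
        z={'c':.022,'u':.074,'r':.05,'b':.02,'g':.07}[k[0]]
        P=onplane(f,u,v,z); print(n,k,c[v,u].round(3),P.round(3),np.hypot(*P[:2]).round(3))
# fit cups by point clouds of both cams
pc=np.vstack([W.reshape(-1,3),V.reshape(-1,3)]); pc=pc[~np.isnan(pc[:,0])]
np.save("pics/pc.npy",pc)
for k,c in dict(c1=onplane(A,320,199,.022),c2=onplane(A,293,236,.022),c3=onplane(A,329,261,.022),c4=onplane(A,395,266,.022)).items():
    for it in range(6):
        q=pc[(np.hypot(*(pc[:,:2]-c[:2]).T)<.075)&(abs(pc[:,2]-.021)<.005)]
        # circle fit with rim mid radius
        from scipy.optimize import least_squares
        r=least_squares(lambda p:np.maximum(np.abs(np.hypot(*(q[:,:2]-p).T)-.0455)-.0065,0),c[:2],loss='soft_l1',f_scale=.002); c=r.x
    print(k,c.round(4),len(q),r.cost)
E
```

```text
scene c1 [0.221 0.378 0.003] [0.243 0.354 0.022] 0.429
scene c2 [0.289 0.191 0.001] [0.311 0.17  0.022] 0.355
scene c3 [0.43 0.17 0.  ] [0.448 0.149 0.022] 0.472
scene c4 [0.58  0.23  0.024] [0.579 0.232 0.022] 0.623
scene unit [ 0.582 -0.114  0.07 ] [ 0.584 -0.116  0.074] 0.596
scene rose [nan nan nan] [0.657 0.381 0.05 ] 0.759
scene blue [0.705 0.118 0.062] [0.685 0.16  0.02 ] 0.703
scene buf [0.379 0.349 0.022] [0.377 0.351 0.02 ] 0.515
scene grip [0.573 0.235 0.092] [0.557 0.262 0.07 ] 0.616
side c1 [0.223 0.371 0.006] [0.222 0.387 0.022] 0.446
side c2 [0.298 0.176 0.005] [0.294 0.198 0.022] 0.355
side c3 [0.438 0.155 0.005] [0.43  0.179 0.022] 0.465
side c4 [0.558 0.262 0.025] [0.56  0.258 0.022] 0.617
side unit [ 0.58  -0.109  0.069] [ 0.576 -0.1    0.074] 0.585
side rose [0.653 0.379 0.062] [0.664 0.367 0.05 ] 0.759
side blue [0.697 0.134 0.058] [0.735 0.076 0.02 ] 0.739
side buf [0.363 0.368 0.023] [0.364 0.365 0.02 ] 0.516
side grip [0.562 0.253 0.092] [0.579 0.222 0.07 ] 0.621
c1 [0.2245 0.3742] 1578 0.0003150365890836952
c2 [0.296  0.1849] 1130 0.00029020044310408696
c3 [0.4353 0.162 ] 1089 0.0003328820260847652
c4 [0.5667 0.245 ] 989 0.002638304667045218
```

```bash
python3 - <<'E'
from h import *
A=load("scene0");B=load("side0")
def crop(f,u,v,r=45):
    return cv2.resize(f['im'][v-r:v+r,u-r:u+r,::-1],(390,390),interpolation=cv2.INTER_CUBIC)
im=np.hstack([crop(A,395,258),crop(B,269,282)]); im2=np.hstack([crop(A,292,337),crop(B,324,200)])
im=np.clip(np.vstack([im,im2]).astype(float)*1.5,0,255).astype(np.uint8)
cv2.imwrite("pics/crop1.png",cv2.resize(im,(600,600)))
pc=np.load("pics/pc.npy")
c=np.array([.567,.245])
d=np.hypot(*(pc[:,:2]-c).T)
g=pc[(d<.05)&(pc[:,2]>.05)&(pc[:,2]<.11)]
t=g[g[:,2]>.089]; print("grip top",len(t),t.mean(0),t.max(0)); 
print(cv2.minAreaRect(t[:,:2].astype(np.float32)*1000))
b=pc[(d<.05)&(pc[:,2]>.026)&(pc[:,2]<.034)]; print("bar",len(b),b.mean(0),cv2.minAreaRect(b[:,:2].astype(np.float32)*1000))
u=pc[(abs(pc[:,2]-.07)<.003)&(np.hypot(pc[:,0]-.58,pc[:,1]+.11)<.19)]
print("unit",cv2.minAreaRect(u[:,:2].astype(np.float32)*1000))
E
```

```text
grip top 184 [0.5672106  0.24526639 0.09262053] [0.58522586 0.26153839 0.09679753]
((567.5877685546875, 244.27207946777344), (29.416229248046875, 29.82175064086914), 21.510982513427734)
bar 516 [0.56749952 0.24429926 0.02978818] ((567.536865234375, 242.80984497070312), (87.19570922851562, 44.50236129760742), 29.1776180267334)
unit ((579.5904541015625, -111.10389709472656), (239.8885040283203, 228.6717071533203), 22.418167114257812)
```

View pics/crop1.png

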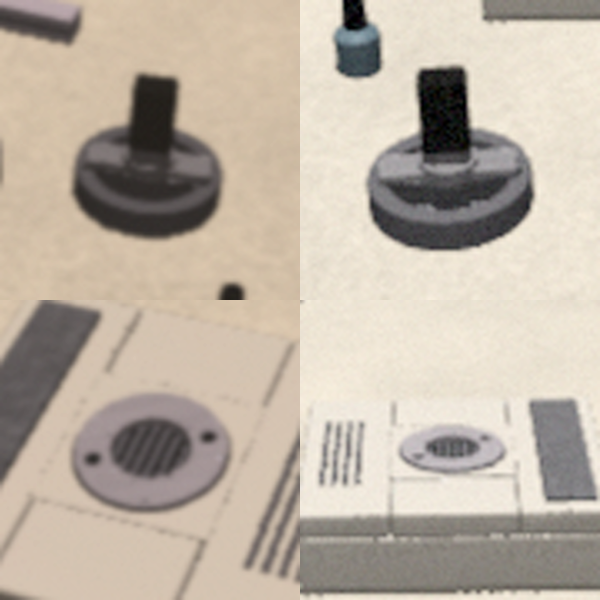

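```bash
cat >> h.py <<'E'
from scipy.spatial.transform import Rotation as Ro
def yaw_of(R): return np.arctan2(R[1,0],R[0,0])
def plan(s,p,yawx,steps=None):
    """shift and rotvec in tool axes to reach TCP p, tool down with tool x at world yaw yawx"""
    R0=Ro.from_quat(s['tool_rot']); c,n=np.cos(yawx),np.sin(yawx)
    R1=Ro.from_matrix(np.array([[c,n,0],[n,-c,0],[0,0,-1]]))
    return R0.inv().apply(np.array(p)-s['tcp_pos']), (R0.inv()*R1).as_rotvec()
E
python3 - <<'E'
from h import *
from rig import ctrl
A=load("scene0");B=load("side0");Wc=load("wrist0")
for nm,f,ps in (("scene",A,[(274.9,339.4),(309.4,333.1)]),):
    P=[onplane(f,*p,.074) for p in ps]; print(P,(P[0]+P[1])/2,np.linalg.norm(P[1]-P[0]),np.arctan2(*(P[1]-P[0])[1::-1]))
print("pad",onplane(A,247,328,.07))
s=ctrl.sense(); R0=Ro.from_quat(s['tool_rot']).as_matrix()
C=-Wc['R'].T@Wc['t']; print("cam in tool",R0.T@(C-s['tcp_pos'])); print("cam R in tool (cols=cam axes)",R0.T@Wc['R'].T)
print("yaw tool x",yaw_of(R0))
E
```

```text
[array([ 0.56486144, -0.14019069,  0.074     ]), array([ 0.60208106, -0.08904416,  0.074     ])] [ 0.58347125 -0.11461742  0.074     ] 0.06325557242125833 0.9417169060905247
pad [ 0.50199803 -0.15099707  0.07      ]
cam in tool [ 7.98767998e-02 -1.02413616e-04 -1.43321007e-01]
cam R in tool (cols=cam axes) [[ 2.66025545e-04 -9.50921987e-01 -3.09430611e-01]
 [ 9.99999599e-01  5.17682272e-04 -7.31181750e-04]
 [ 8.55483545e-04 -3.09430293e-01  9.50921743e-01]]
yaw tool x 0.23280133670706166
```

```bash
python3 - <<'E'
from h import *
from rig import ctrl
s=ctrl.sense(); print(plan(s,[.583,-.113,.19],.6))
E
```

```text
(array([ 0.54108718, -0.42995733,  0.04116481]), array([-0.00176461, -0.00061132, -0.3671983 ]))
```

jog_arm --increments '[[[0.541, -0.43, 0.041, 0, 0, -0.367, 1], [0.541, -0.43, 0.041, 0, 0, -0.367, 1], [0.541, -0.43, 0.041, 0, 0, -0.367, 1], [0.541, -0.43, 0.041, 0, 0, -0.367, 1], [0.541, -0.43, 0.041, 0, 0, -0.367, 1], [0.541, -0.43, 0.041, 0, 0, -0.367, 1], [0.541, -0.43, 0.041, 0, 0, -0.367, 1], [0.541, -0.43, 0.041, 0, 0, -0.367, 1], [0.541, -0.43, 0.041, 0, 0, -0.367, 1], [0.541, -0.43, 0.041, 0, 0, -0.367, 1], [0.541, -0.43, 0.041, 0, 0, -0.367, 1], [0.541, -0.43, 0.041, 0, 0, -0.367, 1]]]'

```text
clock: 1.15
tcp_pos: [0.4648, -0.2623, 0.2014]
tool_rot: [0.955, 0.295, 0.0, -0.001]
contact_force: [0.2, 0.1, -0.4]
grip_width: 1.0
```

```bash
python3 - <<'E'
from h import *
from rig import ctrl
s=ctrl.sense(); print(s['clock'],s['tcp_pos'],plan(s,[.583,-.113,.19],.6))
E
```

```text
1.15 [ 0.46481917 -0.26230595  0.20139948] (array([ 0.18181351, -0.05654009,  0.01166143]), array([-0.00162247, -0.00093636, -0.00033658]))
```

jog_arm --increments '[[[0.182, -0.057, 0.012, 0, 0, 0, 1], [0.182, -0.057, 0.012, 0, 0, 0, 1], [0.182, -0.057, 0.012, 0, 0, 0, 1], [0.182, -0.057, 0.012, 0, 0, 0, 1], [0.182, -0.057, 0.012, 0, 0, 0, 1], [0.182, -0.057, 0.012, 0, 0, 0, 1], [0.182, -0.057, 0.012, 0, 0, 0, 1], [0.182, -0.057, 0.012, 0, 0, 0, 1], [0.182, -0.057, 0.012, 0, 0, 0, 1]]]'

```text
clock: 1.9
tcp_pos: [0.5823, -0.1134, 0.1895]
tool_rot: [0.956, 0.295, -0.0, -0.001]
contact_force: [-0.3, -0.6, -0.6]
grip_width: 1.001
```

```bash
cat >> h.py <<'E'
def snap(n,tag):
    from rig import ctrl,eyes
    m=eyes.camera_model(n); im,d=eyes.capture(n)
    np.savez(f"pics/{tag}.npz",im=im,d=d,**m); cv2.imwrite(f"pics/{tag}.png",np.clip(im[:,:,::-1].astype(float)*1.4,0,255).astype(np.uint8))
    return dict(im=im,d=d,**m)
E
python3 - <<'E'
from h import *
from rig import ctrl
s=ctrl.sense(); print(s['clock'],s['tcp_pos'],s['qvel'].round(3)); f=snap("wrist","w1")
E
```

```text
1.9 [ 0.58228274 -0.11342328  0.18951289] [-0.01  -0.005  0.002  0.001 -0.002  0.001]
```

View pics/w1.png

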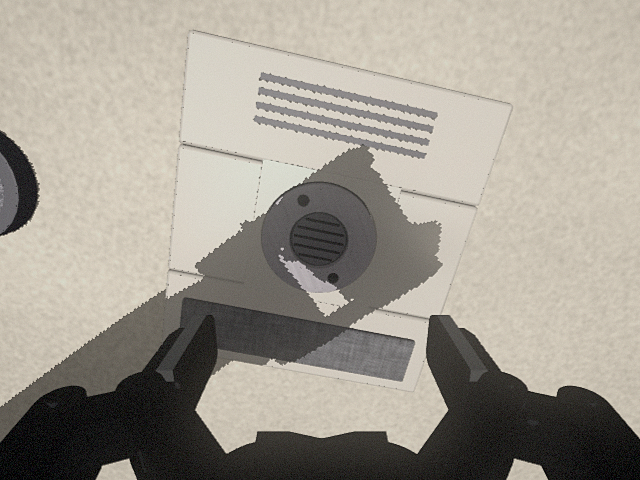

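The wrist view shows the ring at (319,238), with its holes at (303,200) and (333,278) and the filter grill in the middle. Next I'll refine these numbers.

```bash
python3 - <<'E'
from h import *
f=load("w1")
# rectify the plane z=.074: 0.25mm/px around guess
c0=np.array([.583,-.113]); S=.00025; N=440
g=(np.arange(N)-N/2)*S
X,Y=np.meshgrid(c0[0]+g,c0[1]-g)  # image right=+x, up=+y
uv=proj(f,np.stack([X,Y,np.full_like(X,.074)],-1).reshape(-1,3)).astype(np.float32).reshape(N,N,2)
im=cv2.remap(f['im'],uv[...,0],uv[...,1],cv2.INTER_CUBIC)
o=np.clip(im[:,:,::-1].astype(float)*1.8,0,255).astype(np.uint8)
cv2.imwrite("pics/rect1.png",cv2.resize(o,(600,600)))
gray=cv2.cvtColor(im,cv2.COLOR_RGB2GRAY); np.save("pics/rect1.npy",gray)
for p in [(303,200),(333,278)]:
    P=onplane(f,*p,.074); print(P, f['im'][p[1],p[0]])
W=cloud(f)
q=W[160:310,240:400].reshape(-1,3); q=q[~np.isnan(q[:,0])]
q=q[(q[:,2]>.0715)&(q[:,2]<.078)]
print(len(q),q[:,2].mean(),cv2.minEnclosingCircle(q[:,:2].astype(np.float32)*1000))
E
```

```text
[ 0.60001033 -0.08528782  0.074     ] [42 43 38]
[ 0.56259696 -0.13750831  0.074     ] [31 31 28]
10878 0.07328411820777402 ((578.4440307617188, -113.84525299072266), 82.68883514404297)
```

View pics/rect1.png

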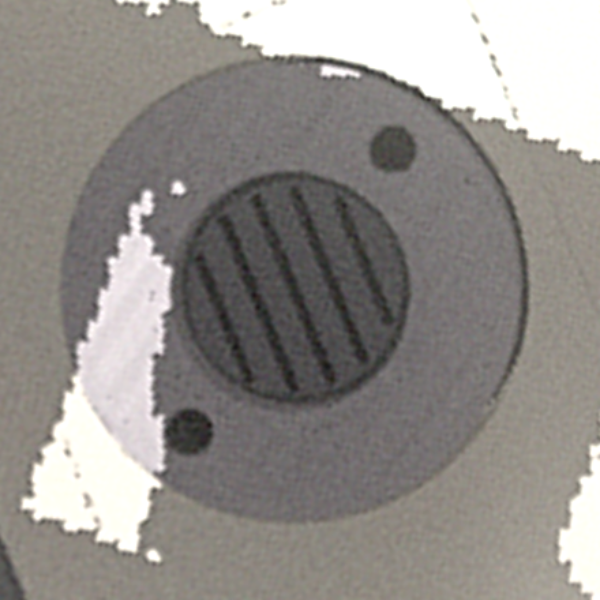

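```bash
python3 - <<'E'
from h import *
from rig import ctrl
s=ctrl.sense(); print(plan(s,[.567,.245,.19],.51))
E
```

```text
(array([ 1.89270417e-01, -3.04985180e-01,  2.48572233e-04]), array([-0.00161855, -0.00053122,  0.08798148]))
```

jog_arm --increments '[[[0.189, -0.305, 0, 0, 0, 0.088, 1], [0.189, -0.305, 0, 0, 0, 0.088, 1], [0.189, -0.305, 0, 0, 0, 0.088, 1], [0.189, -0.305, 0, 0, 0, 0.088, 1], [0.189, -0.305, 0, 0, 0, 0.088, 1], [0.189, -0.305, 0, 0, 0, 0.088, 1], [0.189, -0.305, 0, 0, 0, 0.088, 1], [0.189, -0.305, 0, 0, 0, 0.088, 1], [0.189, -0.305, 0, 0, 0, 0.088, 1], [0.189, -0.305, 0, 0, 0, 0.088, 1], [0.189, -0.305, 0, 0, 0, 0.088, 1], [0.189, -0.305, 0, 0, 0, 0.088, 1]]]'

```text
clock: 2.95
tcp_pos: [0.567, 0.2435, 0.1903]
tool_rot: [0.968, 0.252, -0.0, -0.001]
contact_force: [0.0, -0.3, 0.3]
grip_width: 1.001
```

```bash
python3 - <<'E'
from h import *
from rig import ctrl
s=ctrl.sense(); print(s['clock'],s['tcp_pos'],s['qvel'].round(3)); f=snap("wrist","w2")
W=cloud(f)
c0=np.array([.567,.245]); S=.00025; N=480
g=(np.arange(N)-N/2)*S
X,Y=np.meshgrid(c0[0]+g,c0[1]-g); outs=[]
for z in (.03,.094):
    uv=proj(f,np.stack([X,Y,np.full_like(X,z)],-1).reshape(-1,3)).astype(np.float32).reshape(N,N,2)
    im=cv2.remap(f['im'],uv[...,0],uv[...,1],cv2.INTER_CUBIC); outs.append(np.clip(im[:,:,::-1].astype(float)*2,0,255).astype(np.uint8))
cv2.imwrite("pics/rect2.png",cv2.resize(np.hstack(outs),(800,400)))
q=W.reshape(-1,3); q=q[np.hypot(q[:,0]-.567,q[:,1]-.245)<.055]
t=q[(q[:,2]>.091)&(q[:,2]<.098)]; print("top",len(t),t.mean(0),cv2.minAreaRect(t[:,:2].astype(np.float32)*1000))
b=q[(q[:,2]>.027)&(q[:,2]<.034)]; print("bar",len(b),b.mean(0),cv2.minAreaRect(b[:,:2].astype(np.float32)*1000))
E
```

```text
2.95 [0.56698176 0.24353719 0.19027265] [-0.018 -0.002  0.004  0.002  0.001  0.001]
top 1290 [0.57015575 0.24552994 0.09445261] ((569.221923828125, 244.96360778808594), (30.352134704589844, 22.0375919342041), 26.37118148803711)
bar 1164 [0.58778121 0.25450939 0.03081212] ((569.35107421875, 245.30426025390625), (87.8548583984375, 36.292877197265625), 23.733642578125)
```

View pics/rect2.png

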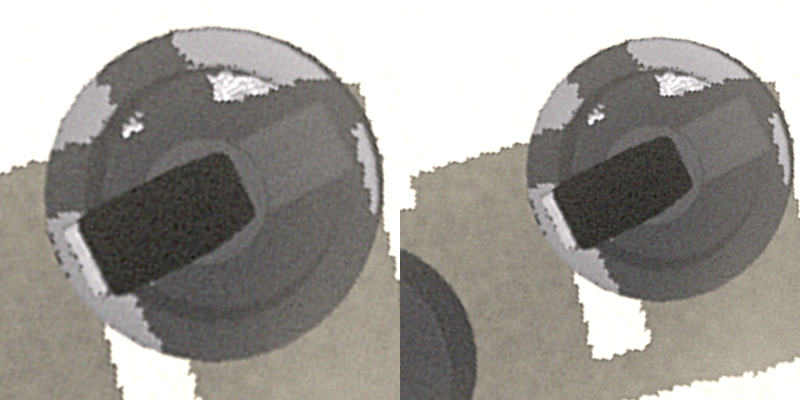

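View pics/w2.png

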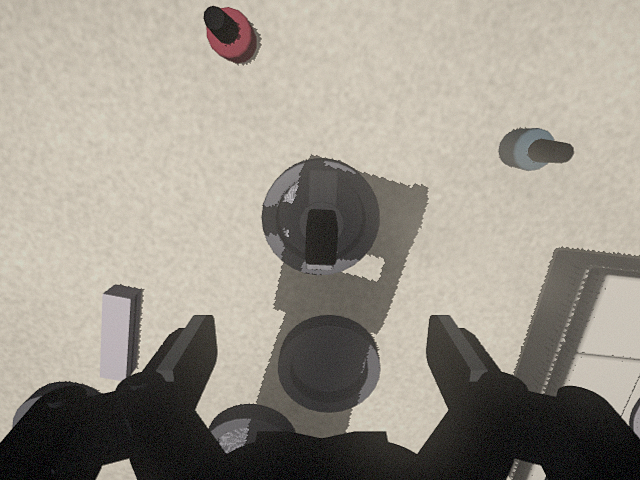

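```bash
python3 - <<'E'
from h import *
from rig import ctrl
from scipy.optimize import least_squares
f=load("w2"); q=cloud(f).reshape(-1,3)
for nm,c,in dict(c4=[.567,.245],).items():
    q=q[np.hypot(q[:,0]-c[0],q[:,1]-c[1])<.06]
    r_=q[(q[:,2]>.018)&(q[:,2]<.026)]
    r=least_squares(lambda p:np.maximum(np.abs(np.hypot(*(r_[:,:2]-p).T)-.0455)-.0065,0),c,loss='soft_l1',f_scale=.002); print(r.x,r_[:,2].mean(),len(r_), cv2.minEnclosingCircle(r_[:,:2].astype(np.float32)*1000))
s=ctrl.sense(); print(plan(s,[.5692,.2448,.054],.455))
E
```

```text
[0.56878478 0.24562802] 0.02266253403167549 4337 ((568.7330322265625, 245.69642639160156), 51.88762664794922)
(array([ 0.00261329, -0.00020867,  0.13627178]), array([-0.00128403, -0.00015636,  0.05294111]))
```

jog_arm --increments '[[[0.003, 0, 0.04, 0, 0, 0.053, 1], [0.003, 0, 0.08, 0, 0, 0.053, 1], [0.003, 0, 0.1, 0, 0, 0.053, 1], [0.003, 0, 0.12, 0, 0, 0.053, 1], [0.003, 0, 0.136, 0, 0, 0.053, 1], [0.003, 0, 0.136, 0, 0, 0.053, 1], [0.003, 0, 0.136, 0, 0, 0.053, 1]]]'

```text
clock: 3.58
tcp_pos: [0.5694, 0.2431, 0.0535]
tool_rot: [0.975, 0.224, -0.001, -0.001]
contact_force: [-0.3, 0.2, 1.1]
grip_width: 0.999
```

```bash
python3 - <<'E'
from h import *
from rig import ctrl
s=ctrl.sense(); print(s['clock'],s['tcp_pos'],s['contact_force'],plan(s,[.5692,.2448,.054],.455)); f=snap("wrist","w3")
E
```

```text
3.5833 [0.56935949 0.24308172 0.0535002 ] [-0.30640196  0.24804559  1.1201699 ] (array([ 0.00060694, -0.00161584, -0.00049843]), array([-0.00166063,  0.00214257, -0.00238355]))
```

View pics/w3.png

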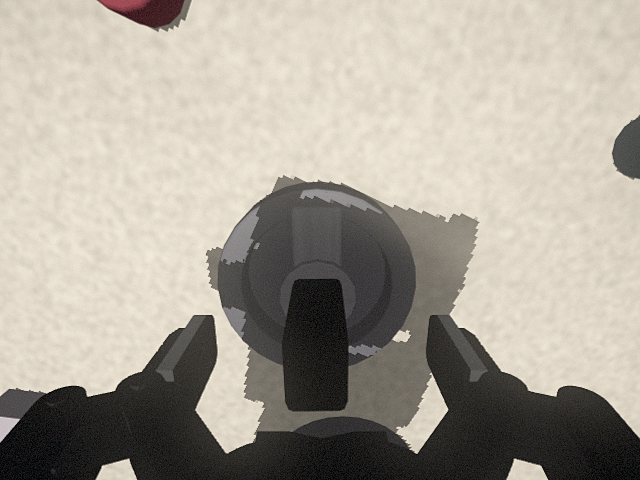

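The grip (centre column about 317) stands between the fingers (centre 321). I'll shift y by -1.5 mm and close.

jog_arm --increments '[[[0.0005, -0.0015, 0, 0, 0, 0, 1], [0.0005, -0.0015, 0, 0, 0, 0, 0], [0.0005, -0.0015, 0, 0, 0, 0, 0], [0.0005, -0.0015, 0, 0, 0, 0, 0], [0.0005, -0.0015, 0, 0, 0, 0, 0], [0.0005, -0.0015, 0, 0, 0, 0, 0], [0.0005, -0.0015, 0, 0, 0, 0, 0], [0.0005, -0.0015, 0, 0, 0, 0, 0], [0.0005, -0.0015, 0, 0, 0, 0, 0], [0.0005, -0.0015, 0, 0, 0, 0, 0]]]'

```text
clock: 4.47
tcp_pos: [0.5704, 0.2454, 0.0554]
tool_rot: [0.974, 0.225, 0.0, -0.001]
contact_force: [-1.1, 1.2, 1.8]
grip_width: 0.253
```

```bash
python3 - <<'E'
from h import *
from rig import ctrl
s=ctrl.sense(); print(s['clock'],s['tcp_pos'],s['contact_force'],s['torque'],s['grip_width']); f=snap("wrist","w4")
E
```

```text
4.4667 [0.5703775  0.24544376 0.05536263] [-1.12316887  1.18268345  1.83694785] [0.06860494 0.10642502 0.0511156 ] 0.2534152736844327
```

View pics/w4.png

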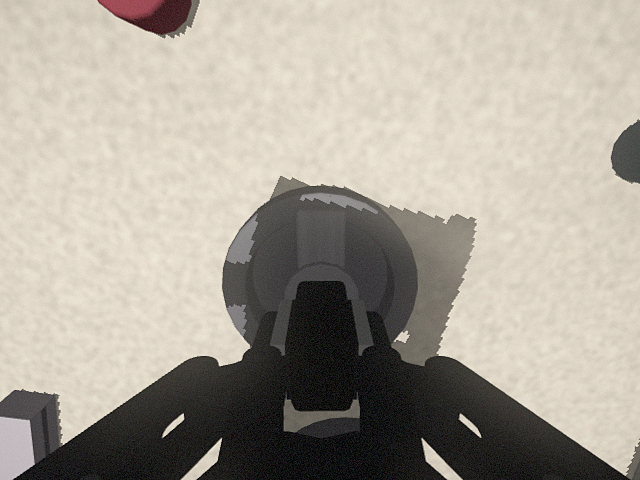

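jog_arm --increments '[[[0, 0, -0.02, 0, 0, 0, 0], [0, 0, -0.05, 0, 0, 0, 0], [0, 0, -0.08, 0, 0, 0, 0], [0, 0, -0.11, 0, 0, 0, 0], [0, 0, -0.13, 0, 0, 0, 0], [0, 0, -0.13, 0, 0, 0, 0], [0, 0, -0.13, 0, 0, 0, 0]]]'

```text
clock: 5.1
tcp_pos: [0.5704, 0.2452, 0.1853]
tool_rot: [0.974, 0.225, 0.001, -0.001]
contact_force: [-0.6, -1.4, -3.3]
grip_width: 0.251
```

```bash
python3 - <<'E'
from h import *
from rig import ctrl
from scipy.optimize import least_squares
s=ctrl.sense(); print(s['clock'],s['tcp_pos'],s['contact_force'],s['torque'],s['grip_width']); f=snap("wrist","w5")
q=cloud(f).reshape(-1,3); 
R=Ro.from_quat(s['tool_rot']).as_matrix(); T=(q-s['tcp_pos'])@R
b=T[(abs(T[:,2]-.0254)<.006)&(np.hypot(T[:,0],T[:,1])<.055)]
print("bar top in tool",len(b),b.mean(0),b.max(0),cv2.minAreaRect(b[:,:2].astype(np.float32)*1000))
A_=np.c_[b[:,:2],np.ones(len(b))]; print("plane",np.linalg.lstsq(A_,b[:,2],rcond=None)[0])
# cup centre, now unoccupied
c=q[np.hypot(q[:,0]-.569,q[:,1]-.2455)<.06]; r_=c[(c[:,2]>.019)&(c[:,2]<.026)]
r=least_squares(lambda p:np.maximum(np.abs(np.hypot(*(r_[:,:2]-p).T)-.0455)-.0065,0),[.569,.2455],loss='soft_l1',f_scale=.002);print("cup",r.x,len(r_))
E
```

```text
5.1 [0.57039437 0.24517383 0.18533943] [-0.5721153  -1.4182349  -3.27083264] [-0.00575257  0.02114387  0.01824159] 0.2510007368265149
bar top in tool 4172 [ 0.02322727 -0.0001489   0.02358965] [0.04307014 0.01822196 0.03130258] ((20.827024459838867, -0.41178131103515625), (36.765342712402344, 44.340816497802734), 89.34807586669922)
plane [0.12218003 0.00219348 0.02075207]
cup [0.56870704 0.24562838] 4057
```

View pics/w5.png

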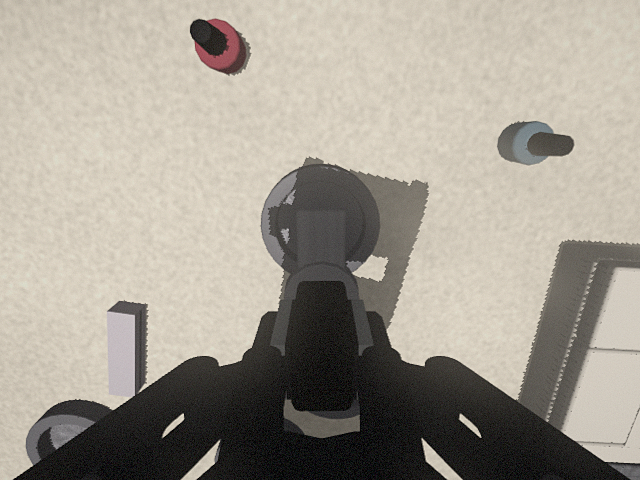

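```bash
python3 - <<'E'
from h import *
from rig import ctrl
s=ctrl.sense(); f=load("w5")
q=cloud(f).reshape(-1,3); R=Ro.from_quat(s['tool_rot']).as_matrix(); T=(q-s['tcp_pos'])@R
b=T[(abs(T[:,2]-.0254)<.004)&(abs(T[:,1])<.018)&(T[:,0]>.024)&(T[:,0]<.05)]
print(len(b),b.mean(0),b.max(0),np.percentile(b[:,2],[5,50,95]),cv2.minAreaRect(b[:,:2].astype(np.float32)*1000))
A_=np.c_[b[:,:2]-b[:,:2].mean(0),np.ones(len(b))]; print("plane",np.linalg.lstsq(A_,b[:,2],rcond=None)[0])
for lo in np.arange(.024,.044,.004):
    k=b[(b[:,0]>lo)&(b[:,0]<lo+.004)]; print(lo,len(k),np.median(k[:,2]),np.percentile(k[:,1],[1,99]))
off=R@np.array([-.001,0,0]); print(off)
# target spanner origin at ring center, tool yaw .946
c,n=np.cos(.946),np.sin(.946); tgt=np.array([.5815,-.1112])+.001*np.array([c,n]); print(tgt)
print(plan(s,[*tgt,.165],.946))
E
```

```text
1987 [3.47278661e-02 2.42934440e-05 2.26922121e-02] [0.04434962 0.0118547  0.02916605] [0.0216138  0.02251615 0.02438161] ((34.16842269897461, -0.0825347900390625), (23.837182998657227, 20.31580924987793), 89.8316879272461)
plane [0.05181488 0.00285268 0.02269221]
0.024 364 0.022396712609608897 [-0.0115481  0.0117949]
0.028 359 0.022422548772849774 [-0.01141301  0.01172859]
0.032 374 0.022404621409901675 [-0.01192567  0.01161924]
0.036000000000000004 371 0.02253134233872122 [-0.01179203  0.01157317]
0.04 455 0.02266892845811493 [-0.01167188  0.0114467 ]
[-8.99115728e-04 -4.37707880e-04  1.64935686e-06]
[ 0.58208493 -0.11038892]
(array([-0.14391298,  0.32508678,  0.01792884]), array([-0.0020883 ,  0.0011927 , -0.49295273]))
```

jog_arm --increments '[[[-0.144, 0.325, 0.018, 0, 0, -0.493, 0], [-0.144, 0.325, 0.018, 0, 0, -0.493, 0], [-0.144, 0.325, 0.018, 0, 0, -0.493, 0], [-0.144, 0.325, 0.018, 0, 0, -0.493, 0], [-0.144, 0.325, 0.018, 0, 0, -0.493, 0], [-0.144, 0.325, 0.018, 0, 0, -0.493, 0], [-0.144, 0.325, 0.018, 0, 0, -0.493, 0], [-0.144, 0.325, 0.018, 0, 0, -0.493, 0], [-0.144, 0.325, 0.018, 0, 0, -0.493, 0], [-0.144, 0.325, 0.018, 0, 0, -0.493, 0], [-0.144, 0.325, 0.018, 0, 0, -0.493, 0], [-0.144, 0.325, 0.018, 0, 0, -0.493, 0]]]'

```text
clock: 6.15
tcp_pos: [0.5804, -0.1097, 0.1621]
tool_rot: [0.89, 0.455, -0.002, -0.003]
contact_force: [0.0, 0.4, -3.6]
grip_width: 0.251
```

```bash
python3 - <<'E'
from h import *
from rig import ctrl
s=ctrl.sense(); print(s['clock'],s['tcp_pos'],s['contact_force'],s['torque'],s['grip_width']); f=snap("wrist","w6");snap("scene","s6")
print(plan(s,[.5821,-.1104,.13],.946))
q=cloud(f).reshape(-1,3); R=Ro.from_quat(s['tool_rot']).as_matrix(); T=(q-s['tcp_pos'])@R
b=T[(abs(T[:,2]-.0234)<.005)&(abs(T[:,1])<.018)&(T[:,0]>.024)&(T[:,0]<.05)]
print(len(b),b.mean(0),b.max(0),np.median(b[:,2]),cv2.minAreaRect(b[:,:2].astype(np.float32)*1000))
E
```

```text
6.15 [ 0.58041277 -0.10966903  0.16205033] [ 0.00896582  0.36123654 -3.58425898] [ 0.01498498 -0.02773264  0.00049865] 0.2514296134006708
(array([0.00044695, 0.00203561, 0.03203531]), array([-0.00748489,  0.00161083, -0.00067853]))
1951 [ 3.38606509e-02 -6.24672291e-05  2.47349237e-02] [0.04307619 0.01180706 0.02836683] 0.02467015307088985 ((33.47465515136719, -0.17369556427001953), (23.779991149902344, 19.065061569213867), 89.3858642578125)
```

View pics/w6.png

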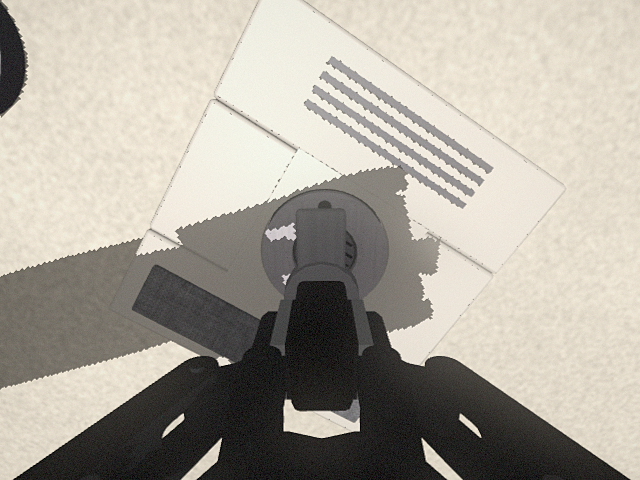

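View pics/s6.png

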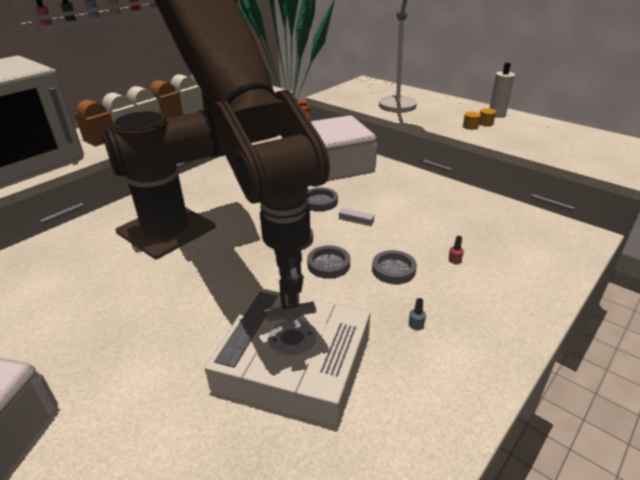

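The hole shows at (325,206), in line with the bar's centre line (column about 322). I'll descend to just above the ring.

jog_arm --increments '[[[0.0005, 0.002, 0.01, -0.004, 0.001, 0, 0], [0.0005, 0.002, 0.025, -0.007, 0.002, 0, 0], [0.0005, 0.002, 0.035, -0.007, 0.002, 0, 0], [0.0005, 0.002, 0.038, -0.007, 0.002, 0, 0], [0.0005, 0.002, 0.038, -0.007, 0.002, 0, 0], [0.0005, 0.002, 0.038, -0.007, 0.002, 0, 0]]]'

```text
clock: 6.75
tcp_pos: [0.583, -0.1091, 0.1252]
tool_rot: [0.89, 0.456, 0.001, 0.001]
contact_force: [0.3, -0.2, -2.2]
grip_width: 0.251
```

```bash
cat >> h.py <<'E'
def st(p=(.5821,-.1104,.11),yaw=.946):
    from rig import ctrl
    s=ctrl.sense(); R=Ro.from_quat(s['tool_rot']).as_matrix()
    a,b=plan(s,p,yaw); print(s['clock'],'tcp',s['tcp_pos'].round(4),'yaw',yaw_of(R).round(4),'F',s['contact_force'].round(2),'M',s['torque'].round(3),'g',round(float(s['grip_width']),3),'plan',a.round(4),b.round(4)); return s
E
python3 - <<'E'
from h import *
s=st()
f=snap("wrist","w7")
q=cloud(f).reshape(-1,3); R=Ro.from_quat(s['tool_rot']).as_matrix(); T=(q-s['tcp_pos'])@R
b=T[(abs(T[:,2]-.0234)<.005)&(abs(T[:,1])<.018)&(T[:,0]>.024)&(T[:,0]<.05)]
print(len(b),b.mean(0),b.max(0),np.median(b[:,2]),cv2.minAreaRect(b[:,:2].astype(np.float32)*1000))
cv2.imwrite("pics/w7c.png",cv2.resize(np.clip(f['im'][150:390,200:440,::-1]*1.8,0,255).astype(np.uint8),(600,600),interpolation=cv2.INTER_CUBIC))
E
```

```text
6.75 tcp [ 0.583  -0.1091  0.1252] yaw 0.9481 F [ 0.28 -0.15 -2.15] M [ 0.006 -0.036 -0.031] g 0.251 plan [-0.0015  0.      0.0152] [ 0.0016 -0.0008  0.0021]
1960 [ 3.38991786e-02 -6.96262076e-05  2.47295940e-02] [0.0431044  0.01178639 0.02839527] 0.024627992550549312 ((33.563533782958984, -0.15529346466064453), (23.877187728881836, 19.079843521118164), 89.97461700439453)
```

View pics/w7c.png

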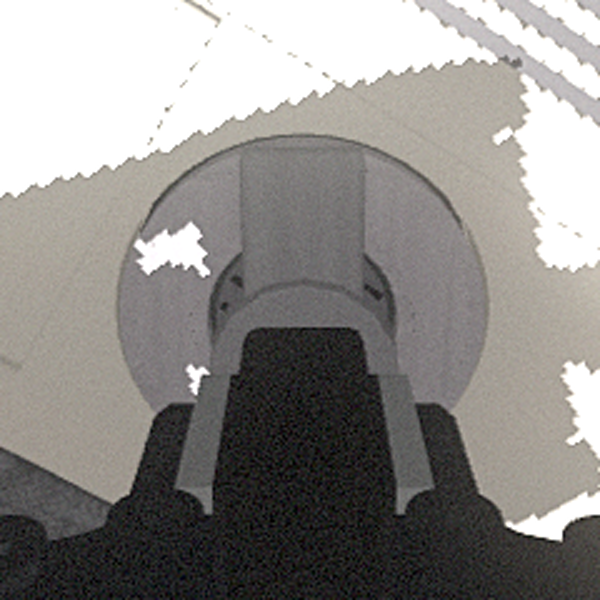

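jog_arm --increments '[[[-0.0007, 0, 0.003, 0.001, 0, 0.002, 0], [-0.0015, 0, 0.006, 0.001, 0, 0.002, 0], [-0.0015, 0, 0.0075, 0.001, 0, 0.002, 0], [-0.0015, 0, 0.0085, 0.001, 0, 0.002, 0], [-0.0015, 0, 0.009, 0.001, 0, 0.002, 0], [-0.0015, 0, 0.009, 0.001, 0, 0.002, 0]]]'

```text
clock: 7.3
tcp_pos: [0.5824, -0.1107, 0.1167]
tool_rot: [0.89, 0.455, 0.001, 0.0]
contact_force: [0.0, 0.3, -3.0]
grip_width: 0.247
```

```bash
python3 - <<'E'
from h import *
s=st()
E
```

```text
7.3 tcp [ 0.5824 -0.1107  0.1167] yaw 0.9458 F [ 0.03  0.34 -2.96] M [-0.011  0.004 -0.045] g 0.247 plan [ 0.     -0.0004  0.0067] [ 0.0016 -0.0011 -0.0002]
```

jog_arm --increments '[[[0, -0.0004, 0.001, 0, 0, 0, 0], [0, -0.0004, 0.002, 0, 0, 0, 0], [0, -0.0004, 0.003, 0, 0, 0, 0], [0, -0.0004, 0.0035, 0, 0, 0, 0], [0, -0.0004, 0.0035, 0, 0, 0, 0]]]'

```text
clock: 7.72
tcp_pos: [0.582, -0.1104, 0.1129]
tool_rot: [0.89, 0.455, 0.001, 0.0]
contact_force: [0.2, 0.2, -3.2]
grip_width: 0.251
```

```bash
python3 - <<'E'
from h import *
s=st()
E
```

```text
7.7167 tcp [ 0.582  -0.1104  0.1129] yaw 0.9458 F [ 0.16  0.18 -3.2 ] M [ 0.021 -0.007 -0.046] g 0.251 plan [0.0001 0.0001 0.0029] [ 0.0012 -0.0009 -0.0002]
```

jog_arm --increments '[[[0, 0, 0.001, 0, 0, 0, 0], [0, 0, 0.002, 0, 0, 0, 0], [0, 0, 0.003, 0, 0, 0, 0], [0, 0, 0.003, 0, 0, 0, 0]]]'

```text
clock: 8.05
tcp_pos: [0.5818, -0.1103, 0.1096]
tool_rot: [0.89, 0.455, 0.001, 0.0]
contact_force: [0.3, 0.1, -2.6]
grip_width: 0.252
```

```bash
python3 - <<'E'
from h import *
s=st()
E
```

```text
8.05 tcp [ 0.5818 -0.1103  0.1096] yaw 0.9458 F [ 0.27  0.13 -2.64] M [0.023 0.025 0.025] g 0.252 plan [ 0.0001  0.0003 -0.0004] [ 0.0007 -0.0008 -0.0002]
```

jog_arm --increments '[[[0.0001, 0.0003, 0.001, 0, 0, 0, 0], [0.0001, 0.0003, 0.002, 0, 0, 0, 0], [0.0001, 0.0003, 0.003, 0, 0, 0, 0], [0.0001, 0.0003, 0.003, 0, 0, 0, 0]]]'

```text
clock: 8.38
tcp_pos: [0.582, -0.1104, 0.1064]
tool_rot: [0.89, 0.455, 0.0, 0.0]
contact_force: [-0.6, 0.2, -1.8]
grip_width: 0.251
```

```bash
python3 - <<'E'
from h import *
s=st()
E
```

```text
8.3833 tcp [ 0.582  -0.1104  0.1064] yaw 0.9458 F [-0.56  0.24 -1.83] M [-0.004 -0.015  0.024] g 0.251 plan [ 0.      0.0001 -0.0036] [ 0.0004 -0.0008 -0.0002]
```

jog_arm --increments '[[[0, 0, 0.001, 0, 0, 0, 0], [0, 0, 0.0015, 0, 0, 0, 0], [0, 0, 0.0015, 0, 0, 0, 0], [0, 0, 0.0015, 0, 0, 0, 0]]]'

```text
clock: 8.72
tcp_pos: [0.5822, -0.1104, 0.1053]
tool_rot: [0.89, 0.455, 0.001, 0.0]
contact_force: [-0.7, 0.8, -0.5]
grip_width: 0.245
```

```bash
python3 - <<'E'
from h import *
s=st()
a=snap("scene","s8");b=snap("side","d8");w=snap("wrist","w8")
cr=lambda f,u,v,r=50:cv2.resize(np.clip(f['im'][v-r:v+r,u-r:u+r,::-1]*1.6,0,255).astype(np.uint8),(400,400),interpolation=cv2.INTER_CUBIC)
cv2.imwrite("pics/c8.png",np.hstack([cr(a,292,325),cr(b,324,200)]))
for F in (w,):
    q=cloud(F).reshape(-1,3); R=Ro.from_quat(s['tool_rot']).as_matrix(); T=(q-s['tcp_pos'])@R
    k=(abs(T[:,2]-.0234)<.006)&(abs(T[:,1])<.011)&(T[:,0]>.026)&(T[:,0]<.041); print("bar top world z",np.median(q[k,2]))
    k=(np.hypot(T[:,0],T[:,1])<.041)&(np.hypot(T[:,0],T[:,1])>.026)&(abs(T[:,1])>.016)&(T[:,0]>0.005); print("ring top z",np.median(q[k,2]),k.sum())
E
```

```text
8.7167 tcp [ 0.5822 -0.1104  0.1053] yaw 0.9458 F [-0.69  0.77 -0.54] M [0.065 0.164 0.023] g 0.245 plan [-0.     -0.0001 -0.0047] [ 0.0007 -0.0008 -0.0002]
bar top world z 0.08073202428860081
ring top z 0.15866988379218322 10899
```

View pics/c8.png

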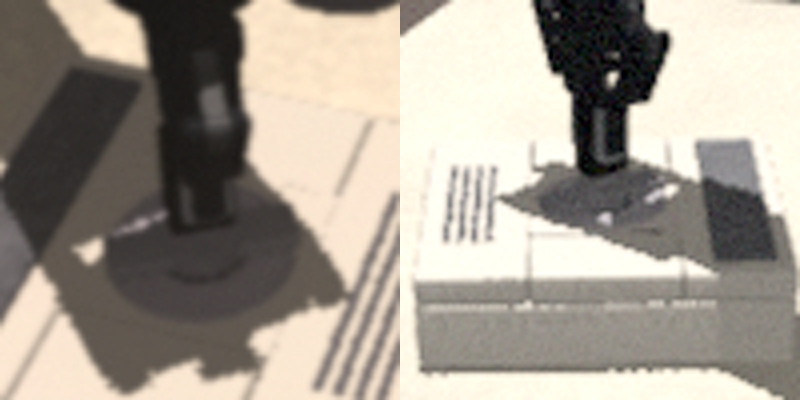

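The bar lies on the ring: its top is at z 0.081 and the origin at about 0.073, with about 2.5 N of net press. The pins are seated, so I'll turn it clockwise.

jog_arm --increments '[[[0, 0, 0, 0, 0, 0.03, 0], [0, 0, 0, 0, 0, 0.06, 0], [0, 0, 0, 0, 0, 0.09, 0], [0, 0, 0, 0, 0, 0.12, 0], [0, 0.0001, 0, 0, 0, 0.15, 0], [0, 0.0001, 0, 0, 0, 0.18, 0], [0, 0.0002, 0, 0, 0, 0.2, 0], [0, 0.0002, 0, 0, 0, 0.2, 0], [0, 0.0002, 0, 0, 0, 0.2, 0]]]'

```text
clock: 9.62
tcp_pos: [0.5822, -0.1104, 0.1052]
tool_rot: [0.931, 0.365, 0.0, -0.0]
contact_force: [-1.2, 1.0, 0.5]
grip_width: 0.253
```

```bash
python3 - <<'E'
from h import *
s=st((.5821,-.1104,.1053),.746)
E
```

```text
9.6167 tcp [ 0.5822 -0.1104  0.1052] yaw 0.7467 F [-1.21  1.    0.53] M [0.21  0.261 0.254] g 0.253 plan [-0.0001 -0.0001 -0.0001] [ 0.0002 -0.0008  0.0007]
```

The torque is 0.25 N m, which matches the ring's friction, so it is turning. I'll continue.

jog_arm --increments '[[[0, 0, 0, 0, 0, 0.03, 0], [0, 0, 0, 0, 0, 0.06, 0], [0, 0, 0, 0, 0, 0.09, 0], [0, 0, 0, 0, 0, 0.12, 0], [0, 0.0001, 0, 0, 0, 0.15, 0], [0, 0.0001, 0, 0, 0, 0.18, 0], [0, 0.0002, 0, 0, 0, 0.2, 0], [0, 0.0002, 0, 0, 0, 0.22, 0], [0, 0.0002, 0, 0, 0, 0.22, 0], [0, 0.0002, 0, 0, 0, 0.22, 0]]]'

```text
clock: 10.45
tcp_pos: [0.5825, -0.1107, 0.1053]
tool_rot: [0.965, 0.261, 0.0, 0.0]
contact_force: [-0.5, 0.4, -0.2]
grip_width: 0.249
```

```bash
python3 - <<'E'
from h import *
s=st((.5821,-.1104,.1053),.526)
E
```

```text
10.45 tcp [ 0.5825 -0.1107  0.1053] yaw 0.5272 F [-0.48  0.42 -0.19] M [-0.005  0.138  0.182] g 0.249 plan [-0.0002 -0.0004 -0.    ] [ 0.0005 -0.0009  0.0012]
```

jog_arm --increments '[[[0, 0, 0, 0, 0, 0.02, 0], [0, 0, 0, 0, 0, 0.04, 0], [0, 0, 0, 0, 0, 0.06, 0], [0, 0, 0, 0, 0, 0.06, 0], [0, 0, 0, 0, 0, 0.06, 0]]]'

```text
clock: 10.87
tcp_pos: [0.5825, -0.1108, 0.1053]
tool_rot: [0.973, 0.231, 0.001, 0.0]
contact_force: [-0.8, -0.7, -0.1]
grip_width: 0.247
```

```bash
python3 - <<'E'
from h import *
s=st((.5821,-.1104,.1053),.466)
E
```

```text
10.8667 tcp [ 0.5825 -0.1108  0.1053] yaw 0.4671 F [-0.77 -0.74 -0.15] M [-0.059  0.146  0.231] g 0.247 plan [-0.0002 -0.0005 -0.    ] [ 0.0006 -0.001   0.0011]
```

jog_arm --increments '[[[0, 0, 0, 0, 0, 0.02, 0], [0, 0, 0, 0, 0, 0.03, 0], [0, 0, 0, 0, 0, 0.03, 0], [0, 0, 0, 0, 0, 0.03, 0]]]'

```text
clock: 11.2
tcp_pos: [0.5825, -0.1108, 0.1053]
tool_rot: [0.976, 0.217, 0.001, 0.0]
contact_force: [-0.4, -0.8, -0.3]
grip_width: 0.247
```

```bash
python3 - <<'E'
from h import *
s=st((.5821,-.1104,.1053),.436)
E
```

```text
11.2 tcp [ 0.5825 -0.1108  0.1053] yaw 0.4371 F [-0.4  -0.76 -0.33] M [-0.073  0.127  0.265] g 0.247 plan [-0.0002 -0.0006 -0.    ] [ 0.0007 -0.001   0.0011]
```

jog_arm --increments '[[[0, 0, 0, 0, 0, 0.02, 0], [0, 0, 0, 0, 0, 0.03, 0], [0, 0, 0, 0, 0, 0.03, 0], [0, 0, 0, 0, 0, 0.03, 0]]]'

```text
clock: 11.53
tcp_pos: [0.5825, -0.1109, 0.1053]
tool_rot: [0.979, 0.202, 0.001, 0.0]
contact_force: [-1.2, 0.2, -1.4]
grip_width: 0.246
```

```bash
python3 - <<'E'
from h import *
s=st((.5821,-.1104,.1053),.406)
E
```

```text
11.5333 tcp [ 0.5825 -0.1109  0.1053] yaw 0.407 F [-1.16  0.24 -1.35] M [-0.064  0.172  0.248] g 0.246 plan [-0.0002 -0.0006  0.    ] [ 0.0008 -0.0011  0.001 ]
```

jog_arm --increments '[[[0, 0, 0, 0, 0, 0.02, 0], [0, 0, 0, 0, 0, 0.03, 0], [0, 0, 0, 0, 0, 0.03, 0], [0, 0, 0, 0, 0, 0.03, 0]]]'

```text
clock: 11.87
tcp_pos: [0.5826, -0.1109, 0.1053]
tool_rot: [0.982, 0.187, 0.001, 0.0]
contact_force: [-0.7, -0.8, 0.0]
grip_width: 0.248
```

```bash
python3 - <<'E'
from h import *
s=st((.5821,-.1104,.1053),.376)
E
```

```text
11.8667 tcp [ 0.5826 -0.1109  0.1053] yaw 0.3769 F [-0.67 -0.83  0.05] M [-0.117  0.119  0.267] g 0.248 plan [-0.0002 -0.0007  0.    ] [ 0.0009 -0.0011  0.0009]
```

jog_arm --increments '[[[0, -0.0003, 0, 0, 0, 0.02, 0], [0, -0.0003, 0, 0, 0, 0.03, 0], [0, -0.0003, 0, 0, 0, 0.03, 0], [0, -0.0003, 0, 0, 0, 0.03, 0]]]'

```text
clock: 12.2
tcp_pos: [0.5826, -0.1109, 0.1054]
tool_rot: [0.985, 0.173, 0.001, 0.001]
contact_force: [-0.3, -2.2, -0.9]
grip_width: 0.252
```

```bash
python3 - <<'E'
from h import *
s=st((.5821,-.1104,.1053),.346)
E
```

```text
12.2 tcp [ 0.5826 -0.1109  0.1054] yaw 0.3472 F [-0.31 -2.24 -0.87] M [-0.348  0.122  0.324] g 0.252 plan [-0.0003 -0.0006  0.0001] [ 0.0015 -0.0012  0.0012]
```

jog_arm --increments '[[[0, 0.0003, 0, 0, 0, 0.01, 0], [0, 0.0003, 0, 0, 0, 0.015, 0], [0, 0.0003, 0, 0, 0, 0.015, 0], [0, 0.0003, 0, 0, 0, 0.015, 0]]]'

```text
clock: 12.53
tcp_pos: [0.5826, -0.111, 0.1054]
tool_rot: [0.986, 0.165, 0.001, 0.0]
contact_force: [-1.6, -0.1, -0.8]
grip_width: 0.247
```

```bash
python3 - <<'E'
from h import *
s=st((.5821,-.1104,.1053),.331)
E
```

```text
12.5333 tcp [ 0.5826 -0.111   0.1054] yaw 0.3324 F [-1.6  -0.12 -0.78] M [-0.066  0.146  0.446] g 0.247 plan [-0.0003 -0.0007  0.0001] [ 0.0011 -0.0011  0.0014]
```

The torque has climbed to 0.45 N m, so the ring is at its stop. I'll relieve the torque and then lift straight up.

jog_arm --increments '[[[0, 0, 0, 0, 0, -0.02, 0], [0, 0, 0, 0, 0, -0.04, 0], [0, 0, 0, 0, 0, -0.06, 0], [0, 0, 0, 0, 0, -0.06, 0], [0, 0, 0, 0, 0, -0.06, 0]]]'

```text
clock: 12.95
tcp_pos: [0.5826, -0.1109, 0.1053]
tool_rot: [0.981, 0.195, 0.001, 0.0]
contact_force: [-0.2, 0.3, 0.3]
grip_width: 0.251
```

```bash
python3 - <<'E'
from h import *
s=st((.5821,-.1104,.1053),.39)
E
```

```text
12.95 tcp [ 0.5826 -0.1109  0.1053] yaw 0.3916 F [-0.2   0.34  0.33] M [-0.021  0.15   0.076] g 0.251 plan [-0.0002 -0.0006  0.    ] [ 0.0008 -0.0012  0.0016]
```

jog_arm --increments '[[[0, 0, 0, 0, 0, -0.02, 0], [0, 0, 0, 0, 0, -0.02, 0], [0, 0, -0.004, 0, 0, -0.02, 0], [0, 0, -0.008, 0, 0, -0.02, 0], [0, 0, -0.014, 0, 0, -0.02, 0], [0, 0, -0.024, 0, 0, -0.02, 0], [0, 0, -0.04, 0, 0, -0.02, 0], [0, 0, -0.06, 0, 0, -0.02, 0], [0, 0, -0.08, 0, 0, -0.02, 0], [0, 0, -0.09, 0, 0, -0.02, 0], [0, 0, -0.09, 0, 0, -0.02, 0]]]'

```text
clock: 13.87
tcp_pos: [0.5844, -0.1115, 0.1996]
tool_rot: [0.979, 0.204, 0.004, 0.002]
contact_force: [0.1, -0.8, -2.3]
grip_width: 0.25
```

```bash
python3 - <<'E'
from h import *
s=st((.5700,.2462,.185),.456)
f=snap("wrist","w9")
q=cloud(f).reshape(-1,3); R=Ro.from_quat(s['tool_rot']).as_matrix(); T=(q-s['tcp_pos'])@R
b=T[(abs(T[:,2]-.0234)<.005)&(abs(T[:,1])<.018)&(T[:,0]>.024)&(T[:,0]<.05)]
print(len(b),b.mean(0),b.max(0),np.median(b[:,2]),cv2.minAreaRect(b[:,:2].astype(np.float32)*1000))
E
```

```text
13.8667 tcp [ 0.5844 -0.1115  0.1996] yaw 0.4117 F [ 0.11 -0.8  -2.28] M [-0.025  0.025 -0.002] g 0.25 plan [ 0.1299 -0.3336  0.0135] [ 0.006  -0.0064 -0.0444]
1956 [ 0.03392583 -0.000311    0.02468407] [0.04307615 0.0115649  0.02838803] 0.02460626098346571 ((33.54307556152344, -0.3807411193847656), (19.062602996826172, 23.89653778076172), 0.01699576899409294)
```

View pics/w9.png

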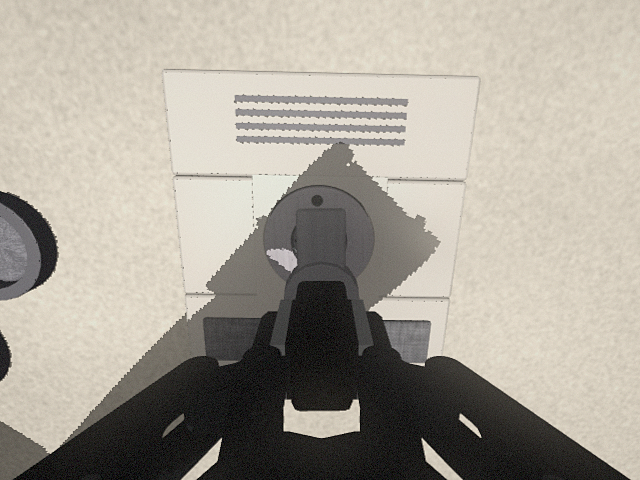

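The hole is now at (317,201). I'll check its angle: it should be about 0.5 rad clockwise of the start, from 0.946.

```bash
python3 - <<'E'
from h import *
f=load("w9"); g=cv2.cvtColor(f['im'],cv2.COLOR_RGB2GRAY).astype(float)
p=g[193:210,308:327]; w=np.clip(np.median(p)*0.75-p,0,None); v,u=np.mgrid[193:210,308:327]
u0,v0=(u*w).sum()/w.sum(),(v*w).sum()/w.sum(); P=onplane(f,u0,v0,.074)
# ring outline: left 264, right 375 at row ~237
L=onplane(f,263.5,237,.074);Rr=onplane(f,375,237,.074); print(u0,v0,P,L,Rr)
for c in ([.5815,-.1112],((L+Rr)/2)[:2]): d=P[:2]-c; print(c,np.linalg.norm(d),np.arctan2(d[1],d[0]))
E
```

```text
316.71151315789473 200.1483552631579 [ 0.61005    -0.09730832  0.074     ] [ 0.56760168 -0.07123003  0.074     ] [ 0.60172455 -0.1496679   0.074     ]
[0.5815, -0.1112] 0.03175029173018451 0.45284909314336824
[ 0.58466312 -0.11044897] 0.028586191874497954 0.4776407065608832
```

jog_arm --increments '[[[0.13, -0.334, 0.014, 0.006, -0.006, -0.044, 0], [0.13, -0.334, 0.014, 0.006, -0.006, -0.044, 0], [0.13, -0.334, 0.014, 0.006, -0.006, -0.044, 0], [0.13, -0.334, 0.014, 0.006, -0.006, -0.044, 0], [0.13, -0.334, 0.014, 0.006, -0.006, -0.044, 0], [0.13, -0.334, 0.014, 0.006, -0.006, -0.044, 0], [0.13, -0.334, 0.014, 0.006, -0.006, -0.044, 0], [0.13, -0.334, 0.014, 0.006, -0.006, -0.044, 0], [0.13, -0.334, 0.014, 0.006, -0.006, -0.044, 0], [0.13, -0.334, 0.014, 0.006, -0.006, -0.044, 0], [0.13, -0.334, 0.014, 0.006, -0.006, -0.044, 0], [0.13, -0.334, 0.014, 0.006, -0.006, -0.044, 0]]]'

```text
clock: 14.92
tcp_pos: [0.5682, 0.2464, 0.1811]
tool_rot: [0.974, 0.226, -0.003, -0.001]
contact_force: [-0.5, -0.7, -2.7]
grip_width: 0.249
```

```bash
python3 - <<'E'
from h import *
from scipy.optimize import least_squares
s=st((.5699,.2458,.056),.456)
f=snap("wrist","w10")
q=cloud(f).reshape(-1,3)
c=q[np.hypot(q[:,0]-.569,q[:,1]-.2455)<.06]; r_=c[(c[:,2]>.019)&(c[:,2]<.026)]
r=least_squares(lambda p:np.maximum(np.abs(np.hypot(*(r_[:,:2]-p).T)-.0455)-.0065,0),[.569,.2455],loss='soft_l1',f_scale=.002);print("cup",r.x,len(r_))
E
```

```text
14.9167 tcp [0.5682 0.2464 0.1811] yaw 0.4559 F [-0.45 -0.73 -2.67] M [-0.027 -0.055  0.016] g 0.249 plan [0.0019 0.0016 0.1251] [-0.0025  0.0047 -0.0001]
cup [0.56872409 0.24563978] 4196
```

View pics/w10.png

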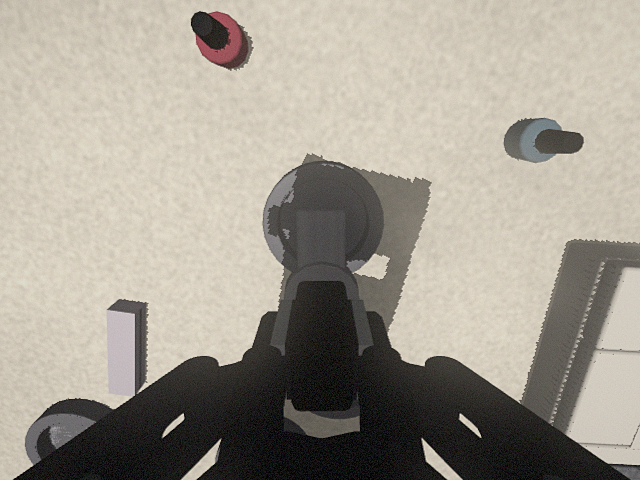

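The cup and bar are in line, with the cup centre at about (323,218), and the bottles and buffer have not moved. I'll lower to just above the rim.

jog_arm --increments '[[[0.001, 0.001, 0.025, -0.002, 0.004, 0, 0], [0.002, 0.0015, 0.05, -0.002, 0.004, 0, 0], [0.002, 0.0015, 0.075, -0.002, 0.004, 0, 0], [0.002, 0.0015, 0.095, -0.002, 0.004, 0, 0], [0.002, 0.0015, 0.105, -0.002, 0.004, 0, 0], [0.002, 0.0015, 0.11, -0.002, 0.004, 0, 0], [0.002, 0.0015, 0.11, -0.002, 0.004, 0, 0], [0.002, 0.0015, 0.11, -0.002, 0.004, 0, 0]]]'

```text
clock: 15.63
tcp_pos: [0.5714, 0.2452, 0.0726]
tool_rot: [0.974, 0.225, 0.001, -0.0]
contact_force: [1.0, 0.3, -1.7]
grip_width: 0.25
```

```bash
python3 - <<'E'
from h import *
s=st((.5699,.2458,.056),.456)
E
```

```text
15.6333 tcp [0.5714 0.2452 0.0726] yaw 0.454 F [ 1.05  0.28 -1.73] M [-0.04  -0.008  0.   ] g 0.25 plan [-0.0011 -0.0012  0.0166] [-0.0001 -0.0016 -0.002 ]
```

jog_arm --increments '[[[-0.001, -0.0012, 0.004, 0, -0.001, 0, 0], [-0.001, -0.0012, 0.008, 0, -0.001, 0, 0], [-0.001, -0.0012, 0.012, 0, -0.001, 0, 0], [-0.001, -0.0012, 0.015, 0, -0.001, 0, 0], [-0.001, -0.0012, 0.0165, 0, -0.001, 0, 0], [-0.001, -0.0012, 0.0165, 0, -0.001, 0, 0]]]'

```text
clock: 16.13
tcp_pos: [0.5698, 0.2458, 0.0557]
tool_rot: [0.974, 0.225, -0.0, -0.0]
contact_force: [-0.3, -0.1, -2.9]
grip_width: 0.252
```

```bash
python3 - <<'E'
from h import *
s=st((.5699,.2458,.055),.456)
E
```

```text
16.1333 tcp [0.5698 0.2458 0.0557] yaw 0.4541 F [-0.29 -0.1  -2.88] M [-0.048  0.017 -0.025] g 0.252 plan [0.0001 0.0001 0.0007] [-0.0002  0.     -0.0019]
```

jog_arm --increments '[[[0, 0, 0.0007, 0, 0, 0, 0], [0, 0, 0.0014, 0, 0, 0, 0], [0, 0, 0.0014, 0, 0, 0, 0]]]'

```text
clock: 16.38
tcp_pos: [0.57, 0.2459, 0.0553]
tool_rot: [0.974, 0.225, 0.0, -0.0]
contact_force: [-3.7, -0.6, 3.8]
grip_width: 0.249
```

```bash
python3 - <<'E'
from h import *
s=st((.5699,.2458,.055),.456)
E
```

```text
16.3833 tcp [0.57   0.2459 0.0553] yaw 0.4544 F [-3.71 -0.63  3.84] M [-0.133  0.408 -0.012] g 0.249 plan [-0.0002  0.0001  0.0003] [-0.0001 -0.0002 -0.0016]
```

The spanner is on the rim (TCP z 0.0553, the same as at pickup). I'll release it.

jog_arm --increments '[[[0, 0, 0.0003, 0, 0, 0, 0.35], [0, 0, 0.0003, 0, 0, 0, 0.5], [0, 0, 0.0003, 0, 0, 0, 1], [0, 0, 0.0003, 0, 0, 0, 1], [0, 0, 0.0003, 0, 0, 0, 1], [0, 0, 0.0003, 0, 0, 0, 1], [0, 0, 0.0003, 0, 0, 0, 1], [0, 0, 0.0003, 0, 0, 0, 1]]]'

```text
clock: 17.05
tcp_pos: [0.57, 0.2459, 0.055]
tool_rot: [0.974, 0.225, 0.0, -0.0]
contact_force: [0.1, 1.0, -0.7]
grip_width: 1.0
```

jog_arm --increments '[[[0, 0, -0.02, 0, 0, 0, 1], [0, 0, -0.05, 0, 0, 0, 1], [0, 0, -0.09, 0, 0, 0, 1], [0, 0, -0.13, 0, 0, 0, 1], [0, 0, -0.135, 0, 0, 0, 1], [0, 0, -0.135, 0, 0, 0, 1], [0, 0, -0.135, 0, 0, 0, 1]]]'

```text
clock: 17.63
tcp_pos: [0.5699, 0.2459, 0.19]
tool_rot: [0.974, 0.225, 0.0, -0.0]
contact_force: [-0.3, -0.5, -1.4]
grip_width: 1.001
```

```bash
python3 - <<'E'
from h import *
from scipy.optimize import least_squares
s=st((.5699,.2458,.055),.456)
f=snap("wrist","w11")
q=cloud(f).reshape(-1,3); q=q[np.hypot(q[:,0]-.569,q[:,1]-.2455)<.06]
r_=q[(q[:,2]>.018)&(q[:,2]<.026)]
r=least_squares(lambda p:np.maximum(np.abs(np.hypot(*(r_[:,:2]-p).T)-.0455)-.0065,0),[.569,.2455],loss='soft_l1',f_scale=.002);print("cup",r.x,len(r_))
t=q[(q[:,2]>.09)&(q[:,2]<.098)]; print("top",len(t),t.mean(0),cv2.minAreaRect(t[:,:2].astype(np.float32)*1000))
A=np.c_[t[:,:2]-t[:,:2].mean(0),np.ones(len(t))]; print(np.linalg.lstsq(A,t[:,2],rcond=None)[0])
a=snap("scene","s11");b=snap("side","d11")
cr=lambda f,u,v,r=50:cv2.resize(np.clip(f['im'][v-r:v+r,u-r:u+r,::-1]*1.6,0,255).astype(np.uint8),(400,400),interpolation=cv2.INTER_CUBIC)
cv2.imwrite("pics/c11.png",np.hstack([cr(a,395,258),cr(b,269,282)]))
E
```

```text
17.6333 tcp [0.5699 0.2459 0.19  ] yaw 0.4543 F [-0.28 -0.5  -1.43] M [ 0.023  0.004 -0.034] g 1.001 plan [-1.00e-04  1.00e-04  1.35e-01] [-0.0001 -0.0006 -0.0017]
cup [0.56871308 0.24560907] 4312
top 1301 [0.57030896 0.24594842 0.09441394] ((569.3773803710938, 245.58712768554688), (29.842998504638672, 21.863685607910156), 26.564617156982422)
[-0.02312502 -0.01219767  0.09441394]
```

View pics/c11.png

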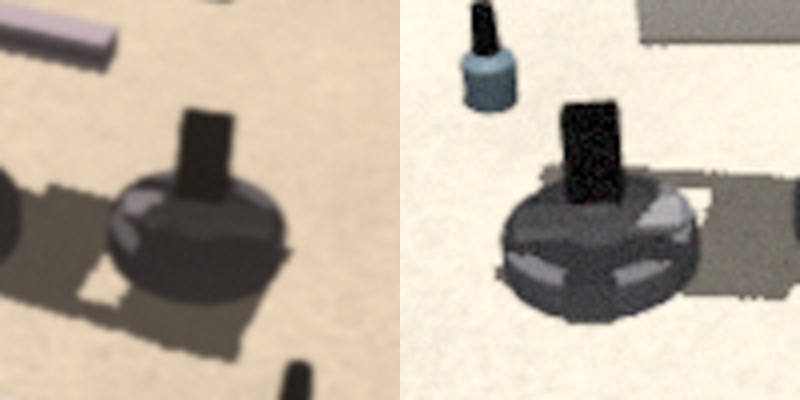

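View pics/d11.png

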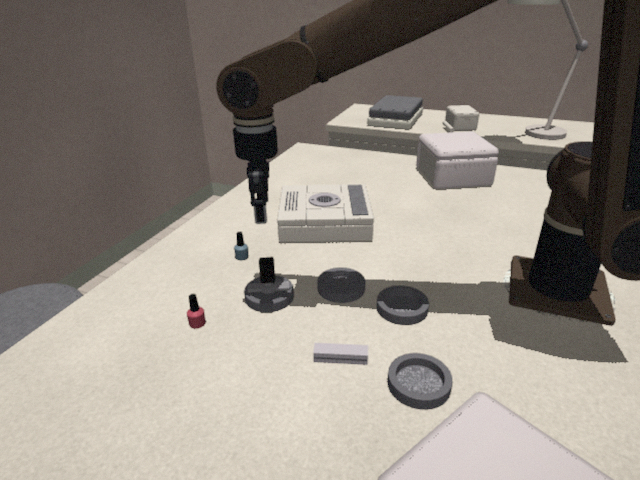

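The spanner stands upright, its centre within 1 mm of the cup centre, and the bottles and buffer are unmoved. There is plenty of time left, so I'll compare the ring's hole angle from the same viewpoint as before.

```bash
python3 - <<'E'
from h import *
s=st((.583,-.113,.19),.6)
E
```

```text
17.7833 tcp [0.5686 0.2455 0.1871] yaw 0.4542 F [-0.13 -0.16 -0.94] M [ 0.025  0.008 -0.025] g 1.002 plan [-0.1443  0.3285 -0.0026] [-0.0015  0.0044 -0.1458]
```

jog_arm --increments '[[[-0.144, 0.329, -0.003, 0, 0.004, -0.146, 1], [-0.144, 0.329, -0.003, 0, 0.004, -0.146, 1], [-0.144, 0.329, -0.003, 0, 0.004, -0.146, 1], [-0.144, 0.329, -0.003, 0, 0.004, -0.146, 1], [-0.144, 0.329, -0.003, 0, 0.004, -0.146, 1], [-0.144, 0.329, -0.003, 0, 0.004, -0.146, 1], [-0.144, 0.329, -0.003, 0, 0.004, -0.146, 1], [-0.144, 0.329, -0.003, 0, 0.004, -0.146, 1], [-0.144, 0.329, -0.003, 0, 0.004, -0.146, 1], [-0.144, 0.329, -0.003, 0, 0.004, -0.146, 1], [-0.144, 0.329, -0.003, 0, 0.004, -0.146, 1], [-0.144, 0.329, -0.003, 0, 0.004, -0.146, 1]]]'

```text
clock: 18.78
tcp_pos: [0.5828, -0.1126, 0.1886]
tool_rot: [0.955, 0.296, -0.002, -0.002]
contact_force: [0.6, -0.4, -0.1]
grip_width: 1.0
```

```bash
python3 - <<'E'
from h import *
st()
snap("wrist","w12")
for n in ("w1","w12"):
    f=load(n); c0=np.array([.583,-.113]); S=.00025; N=440; g=(np.arange(N)-N/2)*S
    X,Y=np.meshgrid(c0[0]+g,c0[1]-g)
    uv=proj(f,np.stack([X,Y,np.full_like(X,.074)],-1).reshape(-1,3)).astype(np.float32).reshape(N,N,2)
    im=cv2.remap(f['im'],uv[...,0],uv[...,1],cv2.INTER_CUBIC)
    cv2.imwrite(f"pics/r_{n}.png",np.clip(im[:,:,::-1]*1.8,0,255).astype(np.uint8))
cv2.imwrite("pics/r12.png",cv2.resize(cv2.imread("pics/r_w12.png"),(600,600)))
E
```

```text
18.7833 tcp [ 0.5828 -0.1126  0.1886] yaw 0.6 F [ 0.64 -0.44 -0.08] M [-0.065 -0.013  0.045] g 1.0 plan [ 0.0008 -0.0018  0.0787] [-0.0047  0.0011 -0.346 ]
```

View pics/r12.png

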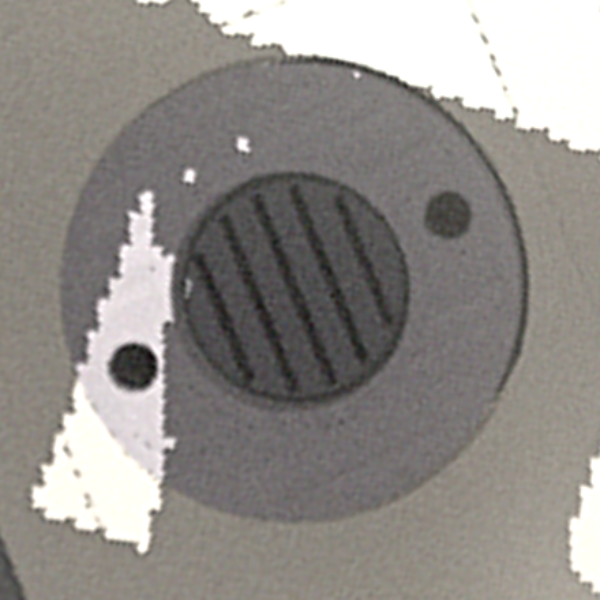

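The holes now lie at (448,214) and (134,366), an angle of 0.451. The ring has turned 0.495 rad, which is above 0.47 whatever its starting play. I'll hand in.

```bash
python3 - <<'E'
from rig import ctrl
print(ctrl.hand_in()); print(ctrl.sense()['clock'])
E
```

```text
the job is handed in; nothing more can be done
None
the job is handed in; nothing more can be done
```

I took the spanner from the farthest cup and seated both pins in the ring's holes. I then turned the ring clockwise to its stop and put the spanner back on its stand. I handed the job in at about 19 s; no verdict was reported.

- **Seating:** the first try met almost no force. Before I turned anything, the bar lay on the ring with its underside at about z 0.073, under about 2.5 N of press.
- **Turning:** torque held at about 0.25 N m, matching the ring's friction. It then climbed to 0.45 N m at the stop, slightly over the 0.4 N m guideline, and I backed off. The camera shows the holes moved from 0.946 to 0.451 rad, a turn of 0.495 rad, so the ring is past 0.47 whatever its starting play.
- **Stand:** the spanner stands upright, about 0.7 mm from the cup centre, and is released. Setting it down, the wrist read 3.8 N sideways and up for a moment.
- **Everything else:** the bottles and buffer look unmoved in the last side picture, and the arm ended well above the ring, touching nothing.

One small disagreement: depth readings of the bar in the gripper varied by about 2 mm (0.0224 to 0.0247 m below the fingertips). The later readings agreed with each other and matched the seating heights.

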